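# Dip the heater bore and fit the matching insert

## Robot

A 6-joint arm with a two-finger parallel gripper is mounted at the origin on the work surface. World frame = base frame: x ahead of the robot, y to its left, z up, the work surface at z = 0. Lengths are in m, angles in rad, forces in N, time in s.
With the tool pointing down it reaches from about 0.425 to 0.95 m from the base axis. Payload 3.5 kg.
Tool frame: the origin (TCP) lies at the very end of the fingers, on their centre line; the grasp point (between the pads) lies 19 mm behind it (r.grasp_offset is the distance from the TCP to the grasp point, in m); z points along the fingers, y is the direction in which the jaws open and shut (so a half turn about z gives the same grasp; the last joint's range is limited). The gripper opens to 85 mm and grips with 20 to 120 N. Pads are 22 mm wide; open, the fingers measure 114 mm over their backs; the gripper's body (76 mm by 85 mm) begins 54 mm behind the grasp point. The pads swing forward as they close: fully open they stand 13 mm farther back than shut.
Start: joints at [-1.451, 0.286, 1.577, -0, 1.279, -0.15], TCP at [0.18, -0.651, 0.231] pointing down, gripper open.
Joint ranges: [-2.77, 2.77], [-0.9, 2.22], [0.21, 2.48], [-1.53, 4.67], [0.24, 2.81], [-2.84, 2.84]. Speed limits (rad/s): [2.79, 2.79, 3.14, 3.14, 3.14, 3.14].

## Interface

Orientations are given as a unit quaternion [x, y, z, w].
In Python, from workcell import r gives the robot as it stands.
- The arm moves only by the shell command python3 -m handwheel 'ROWS' [OPENING]. ROWS is a JSON object of lists of equal length, an entry for each row: "travel": the shift along the world's x, y, z in cm, a list of three; "spin": the turn about the world's z in rad. In form: {"travel": [[tx, ty, tz], ...], "spin": [spin, ...]}. A call has 1 to 8 rows; each row is the pose to reach, as a shift and turn from the pose commanded when the call began; what a row does not reach only later rows make up. A row lasts 1/8 s, in which the tool goes at most 62.5 mm and 10.7 degrees, less where a joint would pass 70% of its speed; a pose out of reach is approached as far as the arm can. A call with a gripper value outside its range is refused whole. OPENING is the finger opening in cm, from 0 to 8.54, set as the call begins (- or left out, the last holds). The fingers move at their own pace and stop on an object; the grip force is fixed at half the most. Time passes only in rows, so rows that repeat a pose let the fingers close. It gives the time, the measured TCP pose, the force and the opening at its end, in the units of the state.
- r.read_state(): the state, without advancing time (a new reading comes with each control period).
- r.snapshot(name): name is "scene" or "side" or "wrist"; returns (picture, depth): 400x640x3 uint8, red, green, blue; 400x640 float32, m along the optical axis (not along the pixel's ray), 0 where there is no reading.
- r.camera_params(name): a dict with "camera_matrix" (3x3 intrinsics, pixels), "dist" ([k1, k2, p1, p2, k3] as OpenCV has them; the pictures are not rectified), "world_to_cam" (4x4, takes a point from world to camera coordinates). Camera axes: x right, y up, looking along -z (the intrinsics and any distortion apply to the point x, -y, -z); pixel columns grow to the right and rows downward; lengths in m; the calibration is good to about 2 mm. A picture is of the moment at which its call begins: read the wrist's pose just before it. camera_params takes no time and is no camera call; for the wrist camera it gives the pose at the moment of the call.
- r.close_job(): hands the job in, once; it reports no verdict.
Trained networks look in the newest picture that a camera, given by its name, has taken for a name from the list of things; names that differ only in an ending like _2 or _b are one class to them, and where a whole thing is asked for, a point or a joint stands for the part that bears it (a point fixed in the world has none). Each returns a list of dicts, best first, with "score" (0 to 1); they miss things now and then, are a little off and sometimes report something else, mostly with a low value. They report only what shows in the picture. A call takes as long as a camera call. They do not tell look-alikes from the thing itself.
- r.spot_in(camera, thing): "box" ([left, top, right, bottom] in pixels, round what is visible of it).
- r.regions_of(camera, thing): "region" (400x640 bool, what is visible of it) and "box" ([left, top, right, bottom] in pixels, round what is visible of it).
The state is a dict: "clock": time; "joint_positions": joint angles; "joint_velocities": joint speeds; "effort": joint torques, N m; "position": TCP position; "eef_rot": TCP orientation; "contact_force": force on the tool from outside, world axes, zero at the start; "ft_torque": the same for the moment, N m; "finger_gap": finger opening in m.
Only numpy, scipy, OpenCV 4.12 (cv2) and the standard library are available. Lean on these libraries where they do the work, as an engineer would, in place of code of your own. Each camera call takes 0.05 s, during which the arm holds its last target. There are 200 camera calls.

## Task

Take the orange-handled depth rod from its blue holder, lower it into the bore of the dry-block heater until its sprung foot presses in a little against the floor, and hang it back in the holder. Then set into the bore the one insert of that depth, so that the top of its aluminium body is level with the block's top face and only the coloured handle stands out. Leave the other two inserts standing where they are.

Things in the scene. Friction and masses are not known exactly. Their poses are not given: they have to be found in the camera images.
- heater: Dry-block heater: fixed white box 160 x 140 mm, 92 mm high, with a 100 x 100 mm aluminium block in its middle whose top face is 100 mm above the bench. One round blind bore, 44 mm across, opens upward in the block's middle; it is 30, 55 or 80 mm deep (varies), with a flat rigid floor. Origin: on the bench under the bore; z up.
- bore_mouth (a point): Centre of the bore's mouth, level with the block's top face, 100 mm above the bench. z up.
- holder: Fixed blue rod holder, 70 x 70 x 120 mm high, with a vertical hole 26 mm across down its middle. Origin: on the bench under the hole.
- holder_mouth (a point): Centre of the top of the holder's hole, 120 mm above the bench.
- rod: Depth rod, 120 g, hanging upright in the holder by its black collar (44 mm across, 6 mm thick) on the holder's top. Above the collar a round orange handle 20 mm across, its top 60 mm above the collar's underside; below, a steel shaft 12 mm across ending in a brass foot, tip 110 mm below the collar's underside. Origin: centre of the collar's underside; z up along the rod.
- rod_tip (a point): Tip of the rod's sprung foot, 110 mm below the collar's underside. Shaft bands 6 mm wide are centred 30 mm (green), 55 mm (yellow) and 80 mm (red) above the free tip: with the foot just on the bore's floor, the band level with the block's top face tells the depth.
- rod_foot (a joint): How far the rod's sprung brass foot is pushed up into the shaft, m: 0 free, up to 0.008; it starts to give at about 2 N and needs about 0.5 N more per mm (about 6 N fully in).
- insert_short: The short insert for the 30 mm deep bore: upright aluminium cylinder 32 mm across and 30 mm long, with a round green handle on top, 20 mm across and 45 mm tall (total height 75 mm); 98 g. Stands loose on the bench. Origin: centre of its underside; z up.
- short_shoulder (a point): Centre of the top face of the short insert's aluminium cylinder, where the green handle begins, 30 mm above its underside.
- insert_medium: The medium insert for the 55 mm deep bore: upright aluminium cylinder 32 mm across and 55 mm long, with a round yellow handle on top, 20 mm across and 45 mm tall (total height 100 mm); 138 g. Stands loose on the bench. Origin: centre of its underside; z up.
- medium_shoulder (a point): Centre of the top face of the medium insert's aluminium cylinder, where the yellow handle begins, 55 mm above its underside.
- insert_long: The long insert for the 80 mm deep bore: upright aluminium cylinder 32 mm across and 80 mm long, with a round red handle on top, 20 mm across and 45 mm tall (total height 125 mm); 178 g. Stands loose on the bench. Origin: centre of its underside; z up.
- long_shoulder (a point): Centre of the top face of the long insert's aluminium cylinder, where the red handle begins, 80 mm above its underside.
There are look-alikes about, which are no part of the job. What is shaped like the insert_long but purple is not meant.

How it is judged:
On the way, in this order (a step that is already met when the one before it is completed fails the run):
1. the rod's foot is pressed on the floor inside the bore (value of joint rod_foot above 0.0008 m and horizontal distance between rod_tip and bore_mouth below 0.026 m and z of rod_tip in the frame of bore_mouth below -0.024 m), for 0.1 s.
2. the rod hangs in its holder again, let go (horizontal distance between rod and holder_mouth below 0.012 m and height (world z) of rod between 0.115 and 0.128 m and angle between rod's own z axis and vertical below 0.17 rad and contact force between the fingers and rod below 0.1 N), for 0.2 s.
At the end, for the whole second after the job is handed in: Rod let go, hanging in its holder: 12 mm of the axis, collar within 8 mm of the top, 10 degrees of upright. Matching insert at rest in the bore, let go: shoulder within 8 mm of the block's face, 12 mm of the axis, 10 degrees. Other two inserts upright within 30 mm of their starts (all of step 2 and ((horizontal distance between insert_short and bore_mouth below 0.012 m and z of short_shoulder in the frame of bore_mouth between -0.008 and 0.008 m and angle between each of insert_short, insert_medium, insert_long's own z axis and vertical below 0.17 rad and linear speed of insert_short below 0.02 m/s and contact force between the fingers and insert_short below 0.1 N and distance of each of insert_medium, insert_long from where it was at the start of the episode below 0.03 m) or (horizontal distance between insert_medium and bore_mouth below 0.012 m and z of medium_shoulder in the frame of bore_mouth between -0.008 and 0.008 m and angle between each of insert_medium, insert_short, insert_long's own z axis and vertical below 0.17 rad and linear speed of insert_medium below 0.02 m/s and contact force between the fingers and insert_medium below 0.1 N and distance of each of insert_short, insert_long from where it was at the start of the episode below 0.03 m) or (horizontal distance between insert_long and bore_mouth below 0.012 m and z of long_shoulder in the frame of bore_mouth between -0.008 and 0.008 m and angle between each of insert_long, insert_short, insert_medium's own z axis and vertical below 0.17 rad and linear speed of insert_long below 0.02 m/s and contact force between the fingers and insert_long below 0.1 N and distance of each of insert_short, insert_medium from where it was at the start of the episode below 0.03 m))); the robot touches nothing.
It fails at once if an insert is tipped by more than about 35 degrees (angle between any of insert_short, insert_medium, insert_long's own z axis and vertical above 0.6 rad).
It also fails if it takes over 72 s, if anything falls off the work surface, if the arm or the gripper's body presses on something with over 40 N, if the wrist force passes 120 N, or if a joint passes its speed limit or range.

## Working session

There is one attempt and no reset: what is moved stays moved. The work goes in short steps, Python scripts to look and compute and a shell command to move; the robot and the scene stay as the last step left them, time stands still between calls to the robot, and variables do not carry over. Pictures are saved under pics/ and viewed, about 8 in all and at most 12, crops included, and the job is handed in when it is done.

```bash
mkdir -p pics
cat > h.py <<'E'
import numpy as np, cv2
from workcell import r
def world(cam,uv,d,P=None):
    P=P or r.camera_params(cam); K=np.array(P["camera_matrix"]);D=np.array(P["dist"],float)
    n=cv2.undistortPoints(np.array(uv,float).reshape(-1,1,2),K,D)[:,0]
    d=np.asarray(d,float).ravel()
    c=np.c_[n[:,0]*d,-n[:,1]*d,-d,np.ones(len(d))]
    return (c@np.linalg.inv(np.array(P["world_to_cam"])).T)[:,:3]
def cloud(cam,reg,dep,P=None):
    v,u=np.nonzero(reg&(dep>0)); return world(cam,np.c_[u,v],dep[v,u],P),u,v
def circ(p):
    A=np.c_[2*p[:,:2],np.ones(len(p))]; s=np.linalg.lstsq(A,(p[:,:2]**2).sum(1),rcond=None)[0]
    return s[:2],np.sqrt(s[2]+s[:2]@s[:2])
E
python3 - <<'E'
from h import *
print(r.read_state()["clock"])
ims=[]
for c in ["scene","side"]:
    im,dep=r.snapshot(c); ims.append(im); np.savez(f"/tmp/{c}.npz",im=im,dep=dep)
    for t in ["heater","holder","rod","insert_short","insert_medium","insert_long"]:
        for q in r.regions_of(c,t)[:3]:
            if q["score"]<.3: continue
            p,u,v=cloud(c,q["region"],dep)
            if len(p)<5: continue
            top=p[p[:,2]>np.percentile(p[:,2],97)-.004]
            print(c,t,round(q["score"],2),np.round(q["box"]),"top z",top[:,2].mean().round(3),"mid",((top.min(0)+top.max(0))/2).round(3),"med",np.median(p,0).round(3))
    cv2.imwrite(f"pics/{c}1.png",im[...,::-1])
print(r.read_state()["clock"])
E
```

```text
0.0
scene heater 0.85 [273. 185. 353. 275.] top z 0.098 mid [ 0.583 -0.018  0.099] med [ 0.611 -0.035  0.089]
scene holder 0.81 [179. 221. 235. 290.] top z 0.118 mid [ 0.48  -0.262  0.136] med [ 0.508 -0.273  0.07 ]
scene rod 0.56 [189. 222. 211. 247.] top z 0.177 mid [ 0.478 -0.262  0.177] med [ 0.484 -0.263  0.126]
scene insert_medium 0.57 [330. 141. 342. 175.] top z 0.097 mid [0.426 0.207 0.097] med [0.433 0.202 0.047]
scene insert_long 0.89 [416. 149. 428. 190.] top z 0.123 mid [0.628 0.339 0.123] med [0.633 0.332 0.059]
scene insert_long 0.88 [383. 119. 388. 157.] top z 0.122 mid [0.474 0.37  0.122] med [0.481 0.363 0.064]
scene insert_long 0.74 [416. 122. 427. 162.] top z 0.123 mid [0.585 0.386 0.123] med [0.56  0.423 0.072]
side heater 0.6 [279. 168. 361. 243.] top z 0.101 mid [ 0.578 -0.02   0.101] med [0.533 0.016 0.082]
side holder 0.93 [383. 154. 433. 212.] top z 0.12 mid [ 0.475 -0.262  0.12 ] med [ 0.457 -0.231  0.064]
side holder 0.74 [282. 248. 298. 298.] top z 0.101 mid [0.423 0.208 0.1  ] med [0.416 0.213 0.05 ]
side insert_short 0.81 [225. 233. 238. 270.] top z 0.076 mid [0.573 0.239 0.076] med [0.566 0.244 0.032]
side insert_medium 0.79 [283. 252. 297. 298.] top z 0.101 mid [0.422 0.209 0.1  ] med [0.415 0.214 0.051]
side insert_long 0.95 [193. 266. 217. 327.] top z 0.125 mid [0.468 0.369 0.124] med [0.461 0.374 0.066]
side insert_long 0.81 [166. 224. 184. 281.] top z 0.126 mid [0.625 0.339 0.125] med [0.618 0.345 0.075]
side insert_long 0.71 [143. 256. 163. 319.] top z 0.125 mid [0.552 0.43  0.124] med [0.543 0.433 0.066]
0.7
```

View pics/scene1.png

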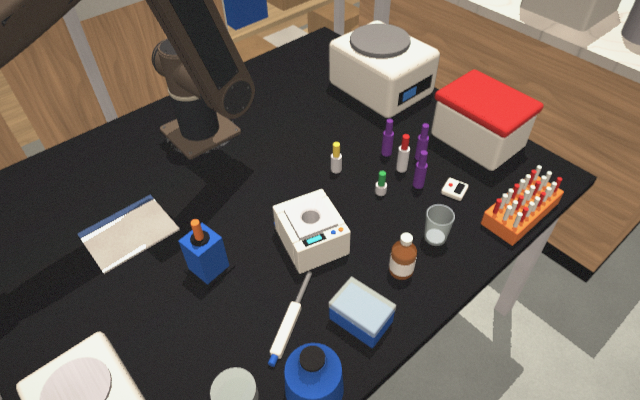

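View pics/side1.png

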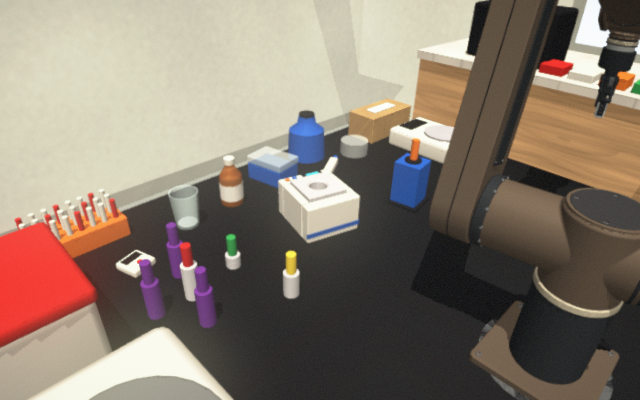

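Scene view: the rod is at (197,232) in its blue holder (207,252), and the heater bore is at (311,217). The inserts are green (381,182), yellow (336,155) and red on a white body (404,150). Purple look-alikes stand at (388,137), (423,140) and (420,170). Side view: red is at (189,270), with purple at (174,250), (151,290) and (205,297).

Next I'll refine the bore, the handles and the tool yaw.

Run:
```python
from h import *
s=r.read_state(); print(s["position"],s["eef_rot"],s["finger_gap"],r.grasp_offset)
hues={"orange":(5,14),"green":(45,80),"yellow":(20,35),"red":(0,4),"purple":(130,160)}
for c in ["scene","side"]:
    z=np.load(f"/tmp/{c}.npz"); im,dep=z["im"],z["dep"]
    v,u=np.nonzero(dep>0); W=np.full(im.shape,9.); W[v,u]=world(c,np.c_[u,v],dep[v,u])
    hsv=cv2.cvtColor(im,cv2.COLOR_RGB2HSV)
    ws=(W[...,0]>.3)&(W[...,0]<.9)&(abs(W[...,1])<.5)&(W[...,2]>.03)&(W[...,2]<.2)
    for n,(a,b) in hues.items():
        m=ws&(hsv[...,0]>=a)&(hsv[...,0]<=b)&(hsv[...,1]>130)&(hsv[...,2]>50)
        k,lab,st,_=cv2.connectedComponentsWithStats(m.astype(np.uint8))
        for i in range(1,k):
            if st[i,4]<25: continue
            p=W[lab==i]; zt=np.percentile(p[:,2],98); t=p[p[:,2]>zt-.004]
            print(c,n,st[i,:4],"ztop",zt.round(3),"ctr",((t.min(0)+t.max(0))/2)[:2].round(4),"ext",np.ptp(t,0)[:2].round(3))
    # bore: block top plane
    near=(abs(W[...,0]-.6)<.12)&(abs(W[...,1]+.03)<.12)
    top=(near&(abs(W[...,2]-.1)<.004)).astype(np.uint8)
    cs,hi=cv2.findContours(top,cv2.RETR_CCOMP,cv2.CHAIN_APPROX_NONE)
    for i,q in enumerate(cs):
        if len(q)<12: continue
        p=W[q[:,0,1],q[:,0,0]]
        if hi[0,i,3]>=0: print(c,"hole",circ(p),q[:,0].mean(0))
        else:
            rc=cv2.minAreaRect(p[:,:2].astype(np.float32)); print(c,"top",rc)
```

```text
[ 0.17996375 -0.65057409  0.23138123] [9.90913654e-01 1.34499544e-01 7.83169455e-06 5.26742335e-05] 0.08546170698241923 0.0187
scene orange [509 189  16  16] ztop 0.066 ctr [0.8594 0.4462] ext [0.001 0.005]
scene orange [530 192   7  10] ztop 0.067 ctr [0.8898 0.4723] ext [0.001 0.005]
scene orange [484 203  25  28] ztop 0.056 ctr [0.8565 0.3821] ext [0.019 0.029]
scene orange [513 205  15  13] ztop 0.064 ctr [0.8883 0.4219] ext [0.001 0.001]
scene orange [191 220  13  21] ztop 0.178 ctr [ 0.4814 -0.2605] ext [0.014 0.02 ]
scene orange [391 241  26  24] ztop 0.106 ctr [0.7958 0.084 ] ext [0.02 0.02]
scene green [379 171   7  15] ztop 0.076 ctr [0.5778 0.2389] ext [0.017 0.019]
scene yellow [333 142   7  15] ztop 0.099 ctr [0.4258 0.2081] ext [0.018 0.018]
scene red [402 135   8  15] ztop 0.125 ctr [0.5519 0.3527] ext [0.017 0.018]
scene red [533 182   8  13] ztop 0.096 ctr [0.8841 0.4954] ext [0.008 0.009]
scene red [512 184   8  15] ztop 0.095 ctr [0.8525 0.447 ] ext [0.011 0.015]
scene red [516 196   8  14] ztop 0.096 ctr [0.8825 0.4224] ext [0.007 0.014]
scene red [493 199   9  15
[... 1209 characters left out ...]
]
side purple [167 223   8   5] ztop 0.127 ctr [0.6235 0.3395] ext [0.016 0.013]
side purple [167 241  15  12] ztop 0.086 ctr [0.6189 0.3416] ext [0.014 0.026]
side purple [171 253   9  15] ztop 0.065 ctr [0.6105 0.3451] ext [0.003 0.003]
side purple [140 260   9   8] ztop 0.127 ctr [0.5524 0.4301] ext [0.018 0.015]
side purple [195 266  17  37] ztop 0.126 ctr [0.4693 0.3694] ext [0.018 0.018]
side purple [141 279  17  10] ztop 0.083 ctr [0.5519 0.4304] ext [0.026 0.026]
side top ((0.5876559019088745, -0.02145066112279892), (0.10191013664007187, 0.12512673437595367), 74.67345428466797)
side hole (array([ 0.57560135, -0.0173743 ]), np.float64(0.024671094106709753)) [317.26829268 185.31707317]
```

```bash
python3 -m handwheel '{"travel": [[3.4,4.5,0.5],[6.8,9,1],[10.2,13.5,2],[13.6,18,3],[17,22.5,3],[20.4,27,3],[23.8,31.5,3],[27.2,36,3]], "spin": [0,0,0,0,0,0,0,0]}' 8.5
python3 -m handwheel '{"travel": [[2.5,3.1,0],[2.5,3.1,0],[2.5,3.1,0]], "spin": [0,0,0]}'
python3 - <<'E'
from h import *
s=r.read_state(); print(s["position"],s["clock"],s["contact_force"])
im,dep=r.snapshot("wrist"); np.savez("/tmp/wrist.npz",im=im,dep=dep); cv2.imwrite("pics/w1.png",im[...,::-1])
P=r.camera_params("wrist")
v,u=np.nonzero(dep>0);W=np.full(im.shape,9.);W[v,u]=world("wrist",np.c_[u,v],dep[v,u],P)
hsv=cv2.cvtColor(im,cv2.COLOR_RGB2HSV); m=(hsv[...,0]>=3)&(hsv[...,0]<=16)&(hsv[...,1]>130)&(hsv[...,2]>50)&(W[...,2]<.25)&(W[...,2]>.1)
p=W[m]; zt=np.percentile(p[:,2],95); t=p[p[:,2]>zt-.005]; print(zt,(t.min(0)+t.max(0))/2,np.ptp(t,0),m.sum())
E
```

```text
clock: 1.7
position: [0.4528, -0.289, 0.2617]
eef_rot: [0.991, 0.134, 0.0, 0.0]
contact_force: [0.5, 0.5, 0.2]
finger_gap: 0.085
clock: 2.08
position: [0.4767, -0.2598, 0.2614]
eef_rot: [0.991, 0.135, -0.0, 0.0]
contact_force: [-0.2, -0.3, 0.1]
finger_gap: 0.085
[ 0.47673601 -0.25984083  0.26139546] 2.075 [-0.15831894 -0.32197263  0.08467018]
0.1798940126664662 [ 0.47531188 -0.26317248  0.17796369] [0.01900573 0.01843511 0.00577294] 748
```

View pics/w1.png

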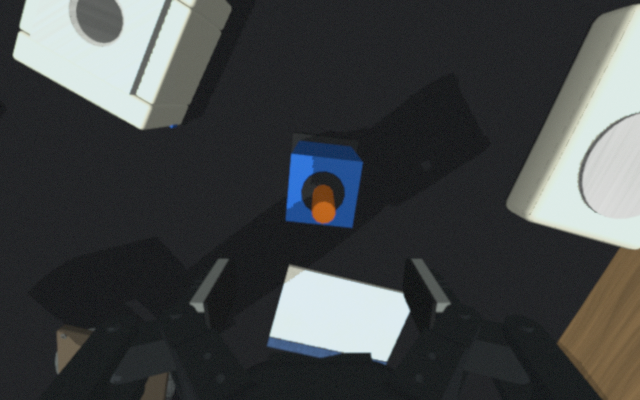

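The wrist view confirms the choice: orange handle (323,211) on its black collar, in the blue holder at (325,187). Descending to grasp.

```bash
python3 -m handwheel '{"travel": [[-0.1,-0.2,-3],[-0.1,-0.2,-7],[-0.1,-0.2,-10.5],[-0.1,-0.2,-12.3],[-0.1,-0.2,-12.3],[-0.1,-0.2,-12.3]], "spin": [0,0,0,0,0,0]}'
python3 -m handwheel '{"travel": [[0,0,0],[0,0,0],[0,0,0],[0,0,0],[0,0,0],[0,0,0]], "spin": [0,0,0,0,0,0]}' 0.5
```

```text
clock: 2.88
position: [0.4767, -0.2627, 0.1401]
eef_rot: [0.991, 0.134, 0.001, 0.001]
contact_force: [0.3, -0.7, 0.7]
finger_gap: 0.085
clock: 3.62
position: [0.4762, -0.2618, 0.1387]
eef_rot: [0.991, 0.135, 0.0, 0.0]
contact_force: [0.0, -0.1, 1.4]
finger_gap: 0.0185
```

```bash
python3 -m handwheel '{"travel": [[0,0,2],[0,0,5],[0,0,9],[0,0,12],[0,0,13.5],[0,0,13.5],[0,0,13.5]], "spin": [0,0,0,0,0,0,0]}'
python3 -m handwheel '{"travel": [[1,2.4,0],[3,7.2,0],[5,12,0],[7,16.8,0],[9,21.6,0],[10.2,24.4,0],[10.2,24.4,0],[10.2,24.4,0]], "spin": [0,0,0,0,0,0,0,0]}'
python3 - <<'E'
from h import *
print(r.read_state()["position"],r.read_state()["contact_force"])
for c in ["scene","side"]:
    im,dep=r.snapshot(c)
    v,u=np.nonzero(dep>0);W=np.full(im.shape,9.);W[v,u]=world(c,np.c_[u,v],dep[v,u])
    m=(W[...,2]>.147)&(W[...,2]<.24)&(abs(W[...,0]-.578)<.08)&(abs(W[...,1]+.018)<.08)
    for a in np.arange(.145,.24,.01):
        p=W[m&(W[...,2]>=a)&(W[...,2]<a+.01)]
        if len(p)>2: print(c,a.round(3),len(p),np.median(p,0)[:2].round(4))
im,dep=r.snapshot("scene"); cv2.imwrite("pics/s2.png",cv2.resize(im[80:300,200:440,::-1],None,fx=2.5,fy=2.5))
E
```

```text
clock: 4.5
position: [0.4752, -0.261, 0.2712]
eef_rot: [0.991, 0.134, -0.001, -0.001]
contact_force: [0.4, -0.1, -1.9]
finger_gap: 0.0185
clock: 5.5
position: [0.5772, -0.0179, 0.2718]
eef_rot: [0.991, 0.135, -0.001, -0.0]
contact_force: [-0.1, -0.7, -2.4]
finger_gap: 0.0185
[ 0.5772361  -0.01785643  0.27177255] [-0.10018656 -0.73248828 -2.41086008]
scene 0.145 10 [ 0.5822 -0.0189]
scene 0.155 16 [ 0.5817 -0.0185]
scene 0.165 18 [ 0.5819 -0.0193]
scene 0.175 15 [ 0.5818 -0.0198]
scene 0.185 13 [ 0.5818 -0.0189]
scene 0.195 18 [ 0.5824 -0.0201]
scene 0.205 16 [ 0.5827 -0.0191]
scene 0.215 17 [ 0.5834 -0.0196]
scene 0.225 17 [ 0.5825 -0.0192]
side 0.145 12 [ 0.5744 -0.014 ]
side 0.155 18 [ 0.5728 -0.0136]
side 0.165 18 [ 0.5719 -0.013 ]
side 0.175 23 [ 0.5732 -0.0136]
side 0.185 22 [ 0.5741 -0.014 ]
side 0.195 22 [ 0.5721 -0.0143]
side 0.205 26 [ 0.5731 -0.0141]
side 0.215 24 [ 0.573  -0.0143]
side 0.225 23 [ 0.5741 -0.0138]
side 0.235 12 [ 0.572  -0.0141]
```

View pics/s2.png

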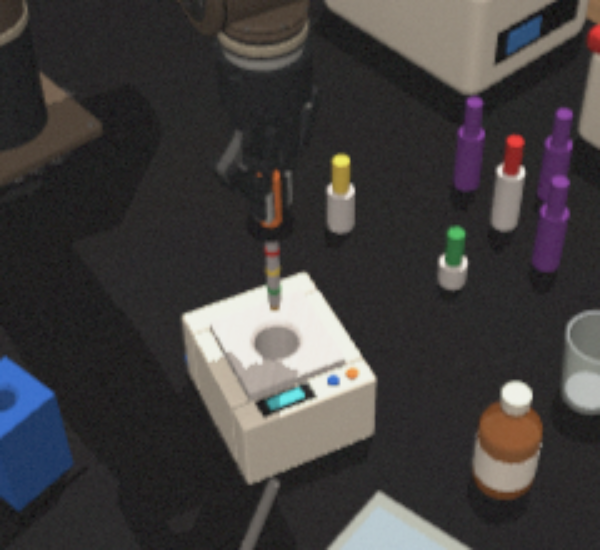

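The crop shows the rod upright with its tip at (274,305), above the bore at (278,342). Lowering to just past the 30 mm level; floor contact there would show up as about 3 N.

```bash
python3 -m handwheel '{"travel": [[0,0,-2],[0,0,-4.5],[0,0,-6.5],[0,0,-7],[0,0,-7.3],[0,0,-7.6],[0,0,-7.6],[0,0,-7.6]], "spin": [0,0,0,0,0,0,0,0]}'
```

```text
clock: 6.65
position: [0.5782, -0.0176, 0.1979]
eef_rot: [0.991, 0.135, 0.001, 0.0]
contact_force: [0.1, 0.7, -1.6]
finger_gap: 0.0187
```

```bash
python3 -m handwheel '{"travel": [[0,0,-0.2],[0,0,-0.4],[0,0,-0.4],[0,0,-0.4]], "spin": [0,0,0,0]}'
```

```text
clock: 7.15
position: [0.5779, -0.0175, 0.1933]
eef_rot: [0.991, 0.135, -0.0, -0.0]
contact_force: [0.3, 0.0, -0.8]
finger_gap: 0.0188
```

```bash
python3 -m handwheel '{"travel": [[0,0,-0.6],[0,0,-1.2],[0,0,-1.6],[0,0,-1.6],[0,0,-1.6]], "spin": [0,0,0,0,0]}'
python3 -m handwheel '{"travel": [[0,0,-0.2],[0,0,-0.4],[0,0,-0.6],[0,0,-0.6],[0,0,-0.6]], "spin": [0,0,0,0,0]}'
```

```text
clock: 7.78
position: [0.578, -0.0176, 0.1774]
eef_rot: [0.991, 0.134, 0.0, 0.0]
contact_force: [0.3, 0.2, -1.3]
finger_gap: 0.0181
clock: 8.4
position: [0.578, -0.0176, 0.1713]
eef_rot: [0.991, 0.135, 0.0, 0.0]
contact_force: [0.6, -0.0, -1.3]
finger_gap: 0.0182
```

```bash
python3 -m handwheel '{"travel": [[0,0,-0.2],[0,0,-0.3],[0,0,-0.3],[0,0,-0.3]], "spin": [0,0,0,0]}'
python3 -m handwheel '{"travel": [[0,0,-0.5],[0,0,-1],[0,0,-1.5],[0,0,-1.6],[0,0,-1.6],[0,0,-1.6]], "spin": [0,0,0,0,0,0]}'
```

```text
clock: 8.9
position: [0.5779, -0.0176, 0.1683]
eef_rot: [0.991, 0.134, -0.0, -0.0]
contact_force: [1.0, -0.2, -1.7]
finger_gap: 0.0189
clock: 9.65
position: [0.5781, -0.0176, 0.1526]
eef_rot: [0.991, 0.134, 0.0, 0.0]
contact_force: [-0.5, -0.8, -1.4]
finger_gap: 0.0186
```

```bash
python3 -m handwheel '{"travel": [[0,0,-0.3],[0,0,-0.6],[0,0,-0.7],[0,0,-0.7],[0,0,-0.7]], "spin": [0,0,0,0,0]}'
```

```text
clock: 10.28
position: [0.5783, -0.0176, 0.1458]
eef_rot: [0.991, 0.134, 0.0, 0.0]
contact_force: [0.1, 0.5, 2.4]
finger_gap: 0.0191
```

Force rose about 3.8 N at TCP z 0.146, which puts the floor near 0.02 m: an 80 mm bore and about 3 mm of foot travel. I'll hold briefly, lift, return the rod and lower it.

```bash
python3 -m handwheel '{"travel": [[0,0,-0.05],[0,0,-0.05],[0,0,2],[0,0,5.5],[0,0,9.5],[0,0,12.5],[0,0,12.7],[0,0,12.7]], "spin": [0,0,0,0,0,0,0,0]}'
python3 -m handwheel '{"travel": [[-1,-2.4,0],[-3,-7.2,0],[-5,-12,0],[-7,-16.8,0],[-9,-21.6,0],[-10.2,-24.4,0],[-10.2,-24.4,0],[-10.2,-24.4,0]], "spin": [0,0,0,0,0,0,0,0]}'
python3 - <<'E'
from h import *
print(r.read_state()["position"])
for c in ["scene","side"]:
    im,dep=r.snapshot(c)
    v,u=np.nonzero(dep>0);W=np.full(im.shape,9.);W[v,u]=world(c,np.c_[u,v],dep[v,u])
    m=(abs(W[...,0]-.476)<.03)&(abs(W[...,1]+.262)<.03)
    for a in (.15,.19,.22):
        p=W[m&(W[...,2]>=a)&(W[...,2]<a+.025)]
        if len(p)>2: print(c,a,len(p),np.median(p,0)[:2].round(4))
E
```

```text
clock: 11.28
position: [0.5771, -0.0174, 0.2702]
eef_rot: [0.991, 0.134, -0.001, -0.001]
contact_force: [-0.4, -0.1, -1.8]
finger_gap: 0.0185
clock: 12.28
position: [0.4755, -0.2607, 0.2704]
eef_rot: [0.991, 0.134, -0.001, -0.001]
contact_force: [-0.2, 1.5, -1.3]
finger_gap: 0.0187
[ 0.47551386 -0.26069563  0.27040873]
scene 0.15 44 [ 0.4801 -0.2602]
scene 0.19 44 [ 0.4813 -0.2601]
scene 0.22 27 [ 0.4807 -0.26  ]
side 0.15 43 [ 0.4718 -0.2568]
side 0.19 48 [ 0.4724 -0.2562]
side 0.22 56 [ 0.4718 -0.2568]
```

```bash
python3 -m handwheel '{"travel": [[0,-0.1,-1],[0,-0.1,-3],[0,-0.1,-6],[0,-0.1,-9],[0,-0.1,-11.5],[0,-0.1,-12.5],[0,-0.1,-12.7],[0,-0.1,-12.7]], "spin": [0,0,0,0,0,0,0,0]}'
python3 -m handwheel '{"travel": [[0,0,-0.2],[0,0,-0.4],[0,0,-0.4],[0,0,-0.4]], "spin": [0,0,0,0]}'
```

```text
clock: 13.38
position: [0.4765, -0.2629, 0.1461]
eef_rot: [0.991, 0.135, 0.001, 0.001]
contact_force: [-0.5, -0.1, -1.1]
finger_gap: 0.0191
clock: 13.88
position: [0.476, -0.2626, 0.1414]
eef_rot: [0.991, 0.134, 0.0, 0.0]
contact_force: [-0.4, 0.0, -1.9]
finger_gap: 0.0185
```

```bash
python3 -m handwheel '{"travel": [[0,0,-0.1],[0,0,-0.2],[0,0,-0.2],[0,0,-0.2]], "spin": [0,0,0,0]}'
python3 -m handwheel '{"travel": [[0,0,0],[0,0,0],[0,0,0],[0,0,0],[0,0,0],[0,0,0]], "spin": [0,0,0,0,0,0]}' 8.5
python3 -m handwheel '{"travel": [[0,0,2],[0,0,5],[0,0,8.5],[0,0,12],[0,0,12.5],[0,0,12.5]], "spin": [0,0,0,0,0,0]}'
python3 - <<'E'
from h import *
im,dep=r.snapshot("wrist"); P=r.camera_params("wrist"); cv2.imwrite("pics/w2.png",im[...,::-1])
v,u=np.nonzero(dep>0);W=np.full(im.shape,9.);W[v,u]=world("wrist",np.c_[u,v],dep[v,u],P)
hsv=cv2.cvtColor(im,cv2.COLOR_RGB2HSV); m=(hsv[...,0]>=3)&(hsv[...,0]<=16)&(hsv[...,1]>130)&(hsv[...,2]>50)&(W[...,2]<.25)&(W[...,2]>.1)
p=W[m]; zt=np.percentile(p[:,2],95); t=p[p[:,2]>zt-.005]; print(zt,(t.min(0)+t.max(0))/2,m.sum())
E
```

```text
clock: 14.38
position: [0.4759, -0.2626, 0.1393]
eef_rot: [0.991, 0.134, -0.0, -0.0]
contact_force: [-0.7, -0.4, -1.3]
finger_gap: 0.0184
clock: 15.12
position: [0.4759, -0.2626, 0.1393]
eef_rot: [0.991, 0.134, 0.0, -0.0]
contact_force: [-0.2, -1.4, -0.9]
finger_gap: 0.085
clock: 15.88
position: [0.4757, -0.2624, 0.2637]
eef_rot: [0.991, 0.134, -0.0, -0.0]
contact_force: [-0.6, -0.3, -0.3]
finger_gap: 0.0847
0.17875882622520323 [ 0.47485282 -0.26208454  0.17679504] 734
```

View pics/w2.png

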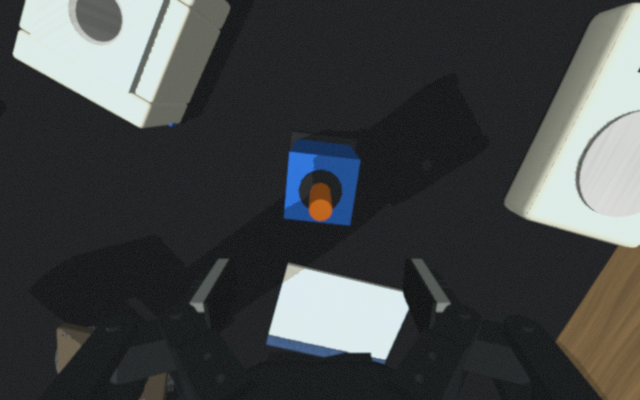

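Rod is back in the holder: handle at (320,205), top z 0.179, about 1 mm from where it started. Now to the red (long) insert.

```bash
python3 -m handwheel '{"travel": [[0.4,3,0],[1,8.5,0],[1.6,14,0],[2.3,19.5,0],[2.9,25,0],[3.6,30.5,0],[4.2,36,0],[4.9,41.5,0]], "spin": [0,0,0,0,0,0,0,0]}' 5
python3 -m handwheel '{"travel": [[0.6,5.5,0],[1.2,11,0],[1.9,16.5,0],[2.4,20,0],[2.4,20,0],[2.4,20,0]], "spin": [0,0,0,0,0,0]}'
python3 - <<'E'
from h import *
s=r.read_state(); print(s["position"],s["joint_positions"])
im,dep=r.snapshot("wrist"); P=r.camera_params("wrist"); cv2.imwrite("pics/w3.png",im[...,::-1])
v,u=np.nonzero(dep>0);W=np.full(im.shape,9.);W[v,u]=world("wrist",np.c_[u,v],dep[v,u],P)
hsv=cv2.cvtColor(im,cv2.COLOR_RGB2HSV)
for n,(a,b) in {"red":(0,5),"purple":(130,160)}.items():
    m=(hsv[...,0]>=a)&(hsv[...,0]<=b)&(hsv[...,1]>120)&(hsv[...,2]>50)&(W[...,2]<.14)&(W[...,2]>.1)&(abs(W[...,1]-.36)<.12)
    k,lab,st,_=cv2.connectedComponentsWithStats(m.astype(np.uint8))
    for i in range(1,k):
        if st[i,4]<60: continue
        p=W[lab==i]; zt=np.percentile(p[:,2],95); t=p[p[:,2]>zt-.005]; print(n,st[i],zt.round(3),((t.min(0)+t.max(0))/2).round(4),np.ptp(t,0).round(3))
E
```

```text
clock: 16.92
position: [0.5239, 0.1542, 0.262]
eef_rot: [0.991, 0.135, -0.002, 0.0]
contact_force: [0.0, -0.6, 0.7]
finger_gap: 0.0502
clock: 17.68
position: [0.5483, 0.3517, 0.2624]
eef_rot: [0.991, 0.134, -0.002, 0.001]
contact_force: [-0.6, -0.6, -0.5]
finger_gap: 0.05
[0.54832797 0.35165937 0.26239222] [ 4.14920336e-01  2.15458080e-01  1.60491616e+00 -4.95574984e-04
  1.32452289e+00  1.71602904e+00]
red [310 175  20  25 370] 0.126 [0.5486 0.3515 0.1239] [0.019 0.019 0.006]
purple [344 106  23  22 404] 0.126 [0.6252 0.3377 0.1241] [0.019 0.019 0.006]
purple [234 152  25  24 435] 0.126 [0.5532 0.4285 0.1237] [0.019 0.019 0.005]
purple [276 236  20  26 397] 0.125 [0.4711 0.3686 0.1231] [0.019 0.02  0.005]
```

View pics/w3.png

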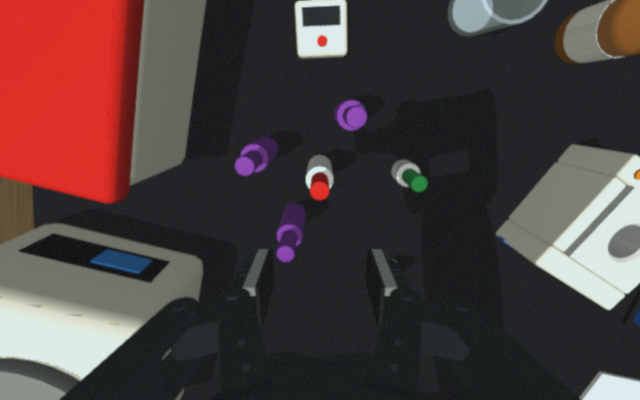

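The red handle (319,190) on its white body is directly under the TCP. The purple ones at (351,116), (245,165) and (286,253) are at least 77 mm away. Descending onto the handle.

```bash
python3 -m handwheel '{"travel": [[0,0,-3],[0,0,-7.5],[0,0,-12],[0,0,-15.5],[0,0,-17.4],[0,0,-17.6],[0,0,-17.6]], "spin": [0,0,0,0,0,0,0]}'
python3 -m handwheel '{"travel": [[0,0,0],[0,0,0],[0,0,0],[0,0,0],[0,0,0]], "spin": [0,0,0,0,0]}' 0.5
python3 -m handwheel '{"travel": [[0,0,1],[0,0,3.5],[0,0,8],[0,0,12],[0,0,14],[0,0,14],[0,0,14]], "spin": [0,0,0,0,0,0,0]}'
```

```text
clock: 18.6
position: [0.5501, 0.3526, 0.0901]
eef_rot: [0.991, 0.134, 0.001, -0.0]
contact_force: [-0.3, -0.0, 0.3]
finger_gap: 0.0499
clock: 19.23
position: [0.55, 0.3529, 0.0902]
eef_rot: [0.991, 0.135, 0.001, -0.0]
contact_force: [0.3, -1.2, 6.9]
finger_gap: 0.0187
clock: 20.1
position: [0.5478, 0.3519, 0.2255]
eef_rot: [0.991, 0.134, -0.002, 0.001]
contact_force: [0.6, -0.4, -1.7]
finger_gap: 0.0188
```

```bash
python3 -m handwheel '{"travel": [[0.2,-2.5,0],[0.6,-8,0],[1.1,-13.5,0],[1.5,-19,0],[2,-24.5,0],[2.4,-30,0],[2.8,-34.5,0],[3,-37,0]], "spin": [0,0,0,0,0,0,0,0]}'
python3 -m handwheel '{"travel": [[0,0,0],[0,0,0]], "spin": [0,0]}'
python3 - <<'E'
from h import *
print(r.read_state()["position"],r.read_state()["contact_force"])
for c in ["scene","side"]:
    im,dep=r.snapshot(c)
    v,u=np.nonzero(dep>0);W=np.full(im.shape,9.);W[v,u]=world(c,np.c_[u,v],dep[v,u])
    m=(W[...,2]>.115)&(abs(W[...,0]-.578)<.04)&(abs(W[...,1]+.018)<.04)
    for a in (.12,.13,.14,.15,.17,.19):
        p=W[m&(W[...,2]>=a)&(W[...,2]<a+.01)]
        if len(p)>2: print(c,a,len(p),np.median(p,0)[:2].round(4))
    if c=="scene": cv2.imwrite("pics/s3.png",cv2.resize(im[80:300,200:440,::-1],None,fx=2.5,fy=2.5))
E
```

```text
clock: 21.1
position: [0.5777, -0.0209, 0.2266]
eef_rot: [0.991, 0.133, -0.001, -0.0]
contact_force: [0.5, 0.4, -1.7]
finger_gap: 0.0185
clock: 21.35
position: [0.5781, -0.0176, 0.2272]
eef_rot: [0.991, 0.134, -0.001, -0.001]
contact_force: [-0.1, 0.3, -1.7]
finger_gap: 0.0187
[ 0.57812022 -0.01758343  0.22721899] [-0.1467884   0.28592119 -1.6953058 ]
scene 0.13 13 [ 0.5892 -0.0263]
scene 0.14 40 [ 0.5898 -0.0247]
scene 0.15 35 [ 0.5895 -0.0253]
scene 0.17 43 [ 0.5908 -0.0231]
scene 0.19 40 [ 0.5902 -0.0244]
side 0.13 4 [ 0.5665 -0.0062]
side 0.14 49 [ 0.5675 -0.0061]
side 0.15 53 [ 0.5671 -0.0057]
side 0.17 56 [ 0.5669 -0.0055]
side 0.19 57 [ 0.5669 -0.0054]
```

View pics/s3.png

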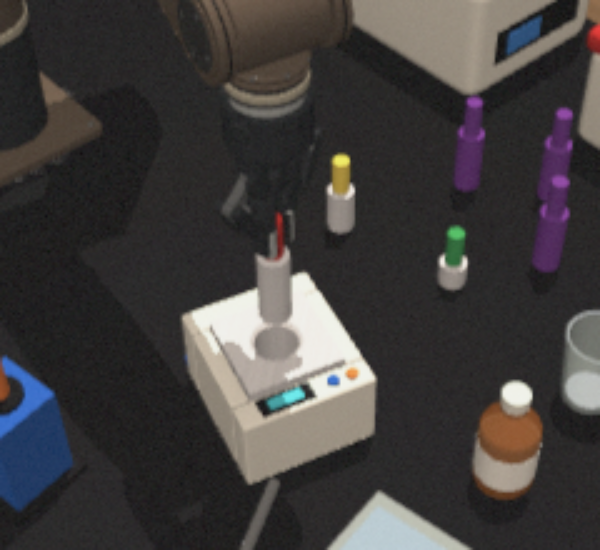

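The insert hangs upright over the bore (275,340) and its axis midpoint is within 2 mm of the bore's. Lowering.

```bash
python3 -m handwheel '{"travel": [[0,0,-1.5],[0,0,-3.5],[0,0,-5.5],[0,0,-7.5],[0,0,-9.5],[0,0,-11],[0,0,-11.2],[0,0,-11.2]], "spin": [0,0,0,0,0,0,0,0]}'
python3 -m handwheel '{"travel": [[0,0,-0.2],[0,0,-0.3],[0,0,-0.3]], "spin": [0,0,0]}'
```

```text
clock: 22.45
position: [0.5794, -0.0177, 0.1167]
eef_rot: [0.991, 0.134, 0.0, 0.0]
contact_force: [-0.1, 0.2, -1.7]
finger_gap: 0.0185
clock: 22.82
position: [0.579, -0.0176, 0.1136]
eef_rot: [0.991, 0.134, 0.0, 0.0]
contact_force: [0.2, 0.4, -1.7]
finger_gap: 0.0185
```

```bash
python3 -m handwheel '{"travel": [[0,0,-0.15],[0,0,-0.3],[0,0,-0.3],[0,0,-0.3]], "spin": [0,0,0,0]}'
```

```text
clock: 23.32
position: [0.5789, -0.0175, 0.1102]
eef_rot: [0.991, 0.134, -0.0, -0.0]
contact_force: [0.6, 0.8, -1.2]
finger_gap: 0.0184
```

```bash
python3 -m handwheel '{"travel": [[0,0,-0.1],[0,0,-0.15],[0,0,-0.15]], "spin": [0,0,0]}'
python3 -m handwheel '{"travel": [[0,0,0],[0,0,0],[0,0,0],[0,0,0],[0,0,0]], "spin": [0,0,0,0,0]}' 5
python3 -m handwheel '{"travel": [[0,0,1],[0,0,4],[0,0,8],[0,0,12],[0,0,14],[0,0,14],[0,0,14]], "spin": [0,0,0,0,0,0,0]}'
python3 - <<'E'
from h import *
hues={"orange":(3,16),"green":(45,80),"yellow":(20,35),"red":(0,5)}
for c in ["wrist","scene","side"]:
    im,dep=r.snapshot(c); P=r.camera_params(c)
    v,u=np.nonzero(dep>0);W=np.full(im.shape,9.);W[v,u]=world(c,np.c_[u,v],dep[v,u],P)
    hsv=cv2.cvtColor(im,cv2.COLOR_RGB2HSV)
    ws=(W[...,0]>.3)&(W[...,0]<.7)&(abs(W[...,1])<.4)&(W[...,2]>.03)&(W[...,2]<.2)
    for n,(a,b) in hues.items():
        m=ws&(hsv[...,0]>=a)&(hsv[...,0]<=b)&(hsv[...,1]>120)&(hsv[...,2]>50)
        k,lab,st,_=cv2.connectedComponentsWithStats(m.astype(np.uint8))
        for i in range(1,k):
            if st[i,4]<25: continue
            p=W[lab==i]; zt=np.percentile(p[:,2],96); t=p[p[:,2]>zt-.004]
            print(c,n,st[i,:4],"ztop",zt.round(3),"ctr",((t.min(0)+t.max(0))/2)[:2].round(4))
    if c=="wrist": cv2.imwrite("pics/w4.png",im[...,::-1])
print(r.read_state()["clock"])
E
```

```text
clock: 23.7
position: [0.5793, -0.0176, 0.1102]
eef_rot: [0.991, 0.134, 0.0, 0.0]
contact_force: [-1.3, 0.3, 4.8]
finger_gap: 0.0186
clock: 24.32
position: [0.5789, -0.0176, 0.1087]
eef_rot: [0.991, 0.134, -0.0, -0.0]
contact_force: [0.3, 0.8, 0.3]
finger_gap: 0.0499
clock: 25.2
position: [0.578, -0.0174, 0.2468]
eef_rot: [0.991, 0.134, -0.002, -0.001]
contact_force: [-0.7, -0.4, -0.6]
finger_gap: 0.05
wrist orange [503 328  35  33] ztop 0.162 ctr [ 0.4837 -0.2647]
wrist green [ 77 114  43  19] ztop 0.075 ctr [0.573  0.2374]
wrist yellow [ 87 242  39  30] ztop 0.099 ctr [0.4228 0.2051]
wrist red [310 181  22  31] ztop 0.145 ctr [ 0.5775 -0.0183]
scene orange [191 219  13  22] ztop 0.179 ctr [ 0.4771 -0.2602]
scene green [378 171   8  15] ztop 0.075 ctr [0.5778 0.2386]
scene yellow [333 142   7  15] ztop 0.1 ctr [0.4272 0.2065]
scene red [307 201   8  17] ztop 0.145 ctr [ 0.5805 -0.0168]
side orange [410 139  10  22] ztop 0.18 ctr [ 0.4734 -0.2566]
side green [226 234  10  21] ztop 0.077 ctr [0.5733 0.239 ]
side yellow [285 250  11  25] ztop 0.102 ctr [0.4217 0.2071]
side red [314 166   8  20] ztop 0.147 ctr [ 0.5773 -0.0178]
25.35
```

View pics/w4.png

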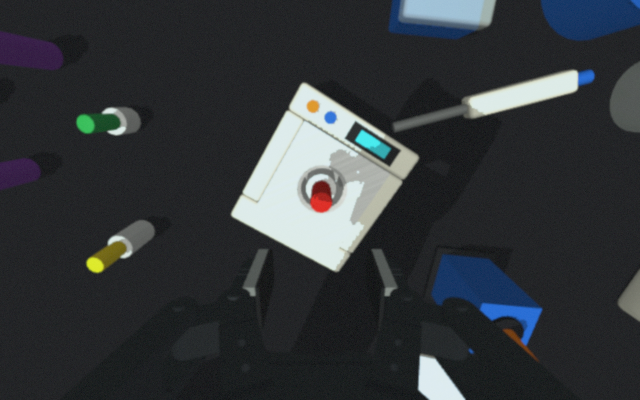

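Only the red handle (321,195) stands out of the bore, with its top at z 0.145 (0.145 expected) and centred. The green and yellow inserts haven't moved and the rod hangs in its holder. Handing in.

```bash
python3 -c "
from workcell import r
print(r.close_job())"
```

```text
the job is handed in; nothing more can be done
None
```

The job is done and handed in at about 25 s of the 72 s allowed; the hand-in gives no verdict.

- **Depth:** I lowered the rod into the bore and pressed its foot on the floor. I felt no floor at the 30 or 55 mm levels. The force rose by about 3.8 N at the 80 mm level, which is roughly 3 mm of foot travel. I did not check the red band by eye.
- **Rod:** It hangs in the holder again. The wrist camera saw its handle within about 1 mm of its starting place, top at z 0.179 m.
- **Insert:** The long red insert is in the bore and let go. Its handle top is at 0.145–0.147 m, against 0.145 m for a shoulder level with the block. It is within about 3 mm of the bore's centre.
- **Other inserts:** The short and medium inserts measured within about 2 mm of their starts.
- **Disagreements:** The scene and side cameras differ by a few mm in x, as the visible side of a cylinder and the calibration would give. In the last wrist view the rod handle's top read 0.162 m because the gripper partly hid it; the scene and side cameras gave 0.179–0.180 m.

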